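# Hold the pipe sleeve up against the ramp stop

### The arm

A 7-joint arm with a two-finger parallel gripper is mounted at the origin on the work surface. World frame = base frame: x ahead of the robot, y to its left, z up, the work surface at z = 0. Lengths are in m, angles in rad, forces in N, time in s.
With the tool pointing down it reaches from about 0.425 to 1.025 m from the base axis. Payload 3.6 kg.
Tool frame: the origin (TCP) lies midway between the tips of the shut fingers; the grasp point (between the pads) lies 19 mm behind it; z points along the fingers, y is the line along which they close (so a half turn about z gives the same grasp; the last joint's range is limited). The gripper opens to 85 mm and grips with 20 to 120 N. Pads are 22 mm wide; open, the fingers measure 114 mm over their backs; the gripper's body (76 mm by 85 mm) begins 54 mm behind the grasp point. The pads swing forward as they close: fully open they stand 13 mm farther back than shut.
Start: joints at [1.123, 0.591, 0.048, 1.609, -0.033, 0.943, -0.034], TCP at [0.251, -0.68, 0.231] pointing down, gripper open.
Joint ranges: [-2.69, 2.69], [-0.47, 2.24], [-1.27, 1.36], [0.19, 2.51], [-1.53, 4.68], [0.08, 2.07], [-3.09, 3.09]. Speed limits (rad/s): [2.57, 2.57, 3.14, 3.14, 3.14, 3.14, 3.14].

### API

Orientations are given as a 3x3 rotation matrix whose columns are the frame's x, y, z axes.
In Python, from cell import ctrl gives the robot as it stands. The module is installed in compiled form; this text tells all that it offers.
- The arm moves only by the tool step_arm, never from a script. Its argument "plan" is one flat list of numbers, 7 for each row, row after row: the shift along the tool's x, y, z in units of 50 mm (1.0 is 50 mm), then the turn, a rotation vector about the tool's x, y, z in units of 6 degrees (1.0 is 6 degrees), then the gripper command: -1 is fully open, 1 is shut, values between are in proportion. A call has 1 to 8 rows; each row shifts and turns the commanded pose from where the row before left it, along the tool's axes as they then stand; what a row does not reach is not made up. A row lasts 1/10 s, in which the tool goes at most 50 mm and 8.59 degrees, less where a joint would pass 70% of its speed; a pose out of reach is approached as far as the arm can. A call is refused whole if a number of a shift passes 1 or a number of a turn 1, either way. A call with a gripper value outside its range is refused whole. The fingers move at their own pace and stop on an object; "grip_force" is the grip in N (left out, the last holds). Time passes only in rows, so rows that do not move let the fingers close. It gives the time, the measured TCP pose, the force, the opening and the grip force at its end, in the units of the state.
- ctrl.sense(): the state, without advancing time (a new reading comes with each control period).
- ctrl.read_camera(name): name is "scene" or "top"; returns (picture, depth): 400x640x3 uint8, red, green, blue; 400x640 float32, m along the optical axis (not along the pixel's ray), 0 where there is no reading.
- ctrl.camera_params(name): a dict with "mtx" (3x3 intrinsics, pixels), "k1" (the pictures are not rectified: a ray, as slopes to the right and down, at radius r is drawn at 1 + k1 r^2 times it, then the intrinsics apply), "rvec" (rotation vector, rad) and "tvec" (3), from world to camera coordinates, as OpenCV has them. Camera axes: x right, y down, z forward; pixel columns grow to the right and rows downward; lengths in m; the calibration is good to about 2 mm. A picture is of the moment at which its call begins. camera_params takes no time and is no camera call.
- ctrl.hand_in(): hands the job in; it is judged then, once.
Trained networks look in the newest picture that a camera, given by its name, has taken for a name from the list of things; names that differ only in an ending like _2 or _b are one class to them, and where a whole thing is asked for, a point or a joint stands for the part that bears it (a point fixed in the world has none). Each returns a list of dicts, best first, with "score" (0 to 1); they miss things now and then, are a little off and sometimes report something else, mostly with a low value. They report only what shows in the picture. A call takes as long as a camera call. They do not tell look-alikes from the thing itself.
- ctrl.search_frame(camera, target): "at" ([column, row] in pixels, amid what is visible of it).
The state is a dict: "clock": time; "joint_positions": joint angles; "qvel": joint speeds; "joint_torque": joint torques, N m; "position": TCP position; "orientation": TCP orientation; "wrist_force": force on the tool from outside, world axes, zero at the start; "wrist_torque": the same for the moment, N m; "grip_width": opening from 0.0 (shut) to 1.0 (fully open); "finger_force": force on a finger pad.
Only numpy, scipy, OpenCV 4.12 (cv2) and the standard library are available. Lean on these libraries where they do the work, as an engineer would, in place of code of your own. Each camera call takes 0.05 s, during which the arm holds its last target. There are 200 camera calls.

### The job

Of the two steel pipe sleeves waiting at the foot of the sloping two-lane ramp, push the thicker one slowly and steadily up its lane from behind with the fingertips until it is home against the stop at the top, and never let it run away or roll back down. Only push it, do not grip it or lift it, and leave the other sleeve and everything else on the bench alone. Finish while still holding the sleeve against the stop with the fingers: nothing else keeps it from rolling back.

Things in the scene. Friction and masses are not known exactly. Their poses are not given: they have to be found in the camera images.
- ramp: Fixed two-lane ramp: plywood deck 250 mm long, 194 wide, on a blue base; slopes up at 9 degrees, away from the robot (yaw up to 20 degrees either way). Origin on the deck surface at its centre, 34 mm above the bench; x up the slope, y across to the left, z square to the deck. Guide strips 12 mm high along y = -93.5, 0, +93.5; lane centres at y = +46.5 and -46.5. Kerb 10 mm high across the foot, x = -110 to -100.
- stop_left (a point): Point on the face of the grey stop plate, 34 mm high, that crosses the top of the ramp: middle of the left lane (ramp y = +46.5 mm), 25 mm off the deck. The face is at ramp x = +100 mm, square to the deck. Axes as the ramp's.
- stop_right (a point): The same point on the stop's face in the right lane (ramp y = -46.5 mm).
- thick_sleeve: The thicker steel sleeve, to be pushed: pipe of 50 mm outside diameter, 80 mm long, about 0.36 kg, lying across the left or right lane (it varies) against the kerb, centre at about ramp x = -80 mm. It rolls freely and turns as it rolls. Origin at its centre on the axis, 25 mm off the deck; y is the pipe's axis. Against the stop its centre is at ramp x = +75 mm.
- thin_sleeve: The other sleeve, to be left alone: 36 mm outside diameter, 80 mm long, about 0.2 kg, in the other lane at the foot against the kerb. Origin at its centre on the axis; y along the pipe.
- hammer: Hammer, 280 mm long with a wooden handle, lying on the bench beside the ramp, to its right. Leave alone. Origin under its middle, x along it.
- wrench: Steel wrench, 180 mm long, lying on the bench beside the ramp, to its left. Leave alone. Origin under its middle, x along it.
- tin: Plain metal tin, 56 mm diameter, 65 mm high, standing on the bench to the left of the ramp's upper end. Leave alone. Origin at the centre of its underside.
- collar: Steel shaft collar, a ring 44 mm across and 18 mm high, lying flat on the bench behind the ramp's stop. Leave alone. Origin at the centre of its underside.
- block: Steel block 50 x 30 x 25 mm on the bench behind the ramp's stop. Leave alone. Origin at the centre of its underside.
- mug: White mug, 76 mm across and 85 mm high, on the bench to the robot's right. Leave alone. Origin at the centre of its underside.
- driver: Screwdriver with a yellow handle, 200 mm long, lying on the bench to the robot's left. Leave alone. Origin under its middle, x along it.
Things that resemble listed ones, but are neither listed nor needed, are in the scene too. Leave any red look-alike of the thick_sleeve alone.

How it is judged:
On the way:
1. the thicker sleeve is pushed up past the middle of the ramp, lying on the deck (x of thick_sleeve in the frame of ramp between 0 and 0.06 m and z of thick_sleeve in the frame of ramp below 0.031 m), for 0.05 s.
At the end, for the whole second after the job is handed in: The thicker sleeve lies on the deck with its centre within 4 mm of its place against the stop, square across the lane within 0.06 rad (3.4 degrees), at rest (under 0.02 m/s), and the fingers are still pressing on it (over 0.1 N); the thin sleeve is still at the foot of its lane (x of thick_sleeve in the frame of ramp between 0.071 and 0.08 m and z of thick_sleeve in the frame of ramp between 0.02 and 0.031 m and angle between the y axis of thick_sleeve and the y axis of ramp, either way round below 0.06 rad and contact force between the fingers and thick_sleeve above 0.1 N and linear speed of thick_sleeve below 0.02 m/s and x of thin_sleeve in the frame of ramp below -0.06 m); the arm keeps its last pose, push and grip.
It fails at once if the thicker sleeve is lifted more than 10 mm off the deck (z of thick_sleeve in the frame of ramp above 0.035 m).
It fails at once if the sleeve is gripped: the space between the finger pads is brought over its middle (within 20 mm of its centre) (distance between the grasp point and thick_sleeve below 0.02 m).
It fails at once if the thicker sleeve runs loose (faster than 0.3 m/s, as when it rolls back freely) (linear speed of thick_sleeve above 0.3 m/s).
It fails at once if the thin sleeve is moved by more than 15 mm (distance of thin_sleeve from where it was at the start of the episode above 0.015 m).
It fails at once if another thing on the bench is moved by more than 20 mm (distance of any of hammer, wrench, tin, collar, block, mug, driver from where it was at the start of the episode above 0.02 m).
It also fails if it takes over 35 s, if anything falls off the work surface, if the arm or the gripper's body presses on something with over 40 N, if the wrist force passes 120 N, or if a joint passes its speed limit or range.

## Working session

There is one attempt and no reset: what is moved stays moved. The work goes in short steps, Python scripts to look and compute and a tool call to move; the robot and the scene stay as the last step left them, time stands still between calls to the robot, and variables do not carry over. Pictures are saved under pics/ and viewed, at most 10 in all, crops included, and the job is handed in when it is done.

Besides the shell and the picture viewer there is one more tool, called after "Call:" as a command line: name --argument value ..., lists and objects as JSON in quotes. step_arm: Moves the arm, as the interface text tells. Its arguments: {"type":"object","properties":{"plan":{"type":"array"},"grip_force":{"type":"number"}},"required":["plan"]}

```bash
mkdir -p pics; cat > h.py <<'E'
import numpy as np, cv2
from cell import ctrl
def cam(n):
    p=ctrl.camera_params(n); R=cv2.Rodrigues(np.array(p['rvec'],float))[0]; return np.array(p['mtx'],float),p['k1'],R,np.array(p['tvec'],float).ravel()
def ray(n,uv):
    K,k,R,t=cam(n); d=np.linalg.solve(K,[uv[0],uv[1],1.])[:2]; s=d.copy()
    for _ in range(20): s=d/(1+k*(s@s))
    return -R.T@t, R.T@np.array([s[0],s[1],1.])   # origin, dir (unit optical depth)
def pt(n,uv,dep):
    o,d=ray(n,uv); return o+d*dep
def tri(a,ua,b,ub):
    o1,d1=ray(a,ua);o2,d2=ray(b,ub)
    x=np.linalg.lstsq(np.c_[d1,-d2],o2-o1,rcond=None)[0]
    p,q=o1+d1*x[0],o2+d2*x[1]; return (p+q)/2,np.linalg.norm(p-q)
def cloud(n,dep):
    K,k,R,t=cam(n); v,u=np.mgrid[0:400,0:640]
    d=np.stack([(u-K[0,2])/K[0,0],(v-K[1,2])/K[1,1]],-1); s=d.copy()
    for _ in range(20): s=d/(1+k*(s**2).sum(-1,keepdims=True))
    P=np.concatenate([s,np.ones((400,640,1))],-1)*dep[...,None]
    return (P-t)@R
E
python3 - <<'E'
from h import *
for n in ['scene','top']:
    im,d=ctrl.read_camera(n); cv2.imwrite(f'pics/{n}0.png',im[...,::-1]); np.savez(f'/tmp/{n}0',im=im,d=d)
    K,k,R,t=cam(n); print(n,-R.T@t)
    for o in ['thick_sleeve','thin_sleeve','ramp']:
        for r in ctrl.search_frame(n,o)[:3]:
            u=r['at']; dd=d[int(u[1]),int(u[0])]; print(o,round(r['score'],2),np.round(u),np.round(pt(n,u,dd),3))
s=ctrl.sense(); print(s['clock'],s['position'],s['orientation'])
E
```

```text
scene [ 1.36042956 -0.07593269  0.93534378]
thick_sleeve 0.95 [393. 174.] [0.438 0.195 0.052]
thick_sleeve 0.92 [367. 202.] [0.559 0.098 0.066]
thick_sleeve 0.87 [340. 169.] [0.399 0.038 0.047]
thin_sleeve 0.57 [338. 202.] [0.534 0.018 0.049]
thin_sleeve 0.44 [411. 270.] [0.786 0.174 0.063]
ramp 0.75 [350. 232.] [0.638 0.042 0.038]
ramp 0.59 [177. 168.] [ 0.378 -0.449  0.066]
top [0.22643367 0.00307365 1.61902758]
thick_sleeve 0.9 [255. 252.] [0.41  0.207 0.05 ]
thick_sleeve 0.87 [303. 262.] [0.374 0.043 0.051]
thick_sleeve 0.81 [285. 214.] [0.538 0.103 0.074]
thin_sleeve 0.49 [311. 217.] [0.53  0.014 0.053]
ramp 0.93 [308. 192.] [0.624 0.027 0.036]
0.4 [ 0.25115054 -0.68001644  0.23113901] [[ 9.38057136e-01  3.46480589e-01 -1.08763094e-04]
 [ 3.46480606e-01 -9.38057102e-01  2.50407263e-04]
 [-1.52647370e-05 -2.72580622e-04 -9.99999963e-01]]
```

View pics/scene0.png

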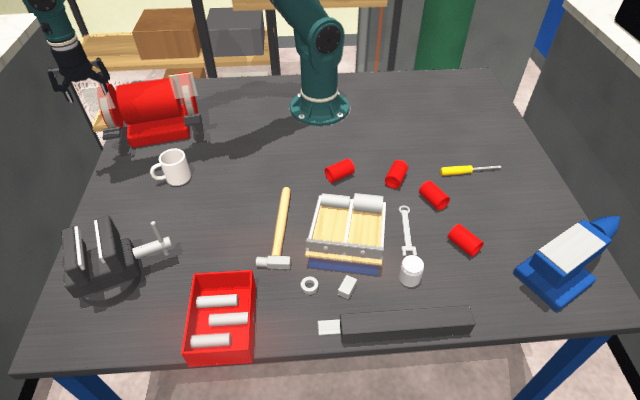

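View pics/top0.png

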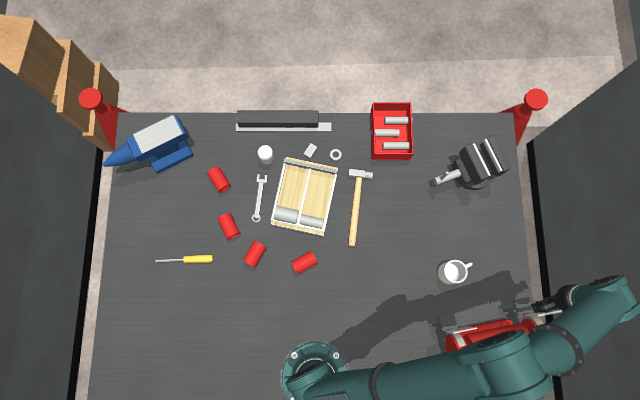

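Scene: the ramp is at about (347,228), with the two grey sleeves at its foot, at (367,202) and (338,202). The top view shows them at (285,214) and (311,217). The four red cylinders are look-alikes. The left-lane sleeve looks thicker. I'll confirm that in a crop and fit the ramp pose to the depth.

```bash
cat > fit.py <<'E'
from h import *
from scipy.optimize import differential_evolution as DE
th=np.deg2rad(9)
def Rr(yaw):
    c,s=np.cos(yaw),np.sin(yaw)
    return np.array([[c,-s,0],[s,c,0],[0,0,1]])@np.array([[np.cos(th),0,-np.sin(th)],[0,1,0],[np.sin(th),0,np.cos(th)]])
def hm(q):
    x,y=q[:,0],q[:,1]; h=np.zeros(len(q))
    for yy in (-.0935,0,.0935): h[abs(y-yy)<.0035]=.012
    h[(x>-.11)&(x<-.1)]=.010
    h[(x>.1)]=.034
    return h
if __name__=='__main__':
    Ps={}
    for n in ['scene','top']:
        z=np.load(f'/tmp/{n}0.npz'); P=cloud(n,z['d'].astype(float)).reshape(-1,3)
        m=(z['d'].ravel()>0)&(abs(P[:,0]-.62)<.22)&(abs(P[:,1]-.04)<.22)&(P[:,2]>-.02)&(P[:,2]<.12); Ps[n]=P[m]
        b=P[m]; print(n,m.sum(),'bench z',np.median(b[b[:,2]<.008][:,2]))
        def res(p,P):
            q=(P-[p[0],p[1],.034+p[3]])@Rr(p[2])
            ins=(abs(q[:,0])<.125)&(abs(q[:,1])<.097)
            use=~((q[:,0]<-.045)&(q[:,0]>-.1)&ins)
            e=np.where(ins,q[:,2]-hm(q),P[:,2]-p[3]); return np.minimum(abs(e[use]),.012).mean()
        r=DE(res,[(.56,.68),(-.03,.1),(-.36,.36),(-.004,.004)],args=(Ps[n],),seed=1,tol=1e-7,maxiter=150)
        p=r.x; print(n,r.x,r.fun)
        q=(Ps[n]-[p[0],p[1],.034+p[3]])@Rr(p[2])
        for s in (1,-1):
            m=(abs(q[:,1]-s*.0465)<.035)&(q[:,0]<-.04)&(q[:,0]>-.098)&(q[:,2]>.006)
            a=q[m]; print('lane',s,m.sum(),'top z',np.percentile(a[:,2],[50,90,98]),'x of top',np.median(a[a[:,2]>np.percentile(a[:,2],80)][:,0]),'y ext',np.percentile(q[(q[:,0]<-.04)&(q[:,0]>-.098)&(q[:,2]>.018)&(s*q[:,1]>0.0)][:,1],[2,98]))
    z=np.load('/tmp/scene0.npz')['im'][175:285,290:400]; z2=np.load('/tmp/top0.npz')['im'][150:240,262:345]
    cv2.imwrite('pics/crop.png',np.hstack([cv2.resize(z,(390,390),interpolation=2),cv2.resize(z2,(390,390),interpolation=2)])[...,::-1])
E
python3 fit.py
```

```text
scene 20517 bench z 0.00038794408543249266
scene [ 6.05484084e-01  4.18380658e-02 -2.19710381e-01  1.17749069e-04] 0.0038364066868511455
lane 1 443 top z [0.03942934 0.04847416 0.05022305] x of top -0.06881642965938355 y ext [0.00834231 0.08462535]
lane -1 303 top z [0.02800385 0.03498125 0.03646298] x of top -0.07302425153307504 y ext [-0.08518024 -0.00846182]
top 14001 bench z 0.000692266945256304
top [ 0.61255711  0.03975806 -0.21941799  0.00086941] 0.0042094017104500545
lane 1 245 top z [0.04643246 0.05309067 0.05742001] x of top -0.08023857928717235 y ext [0.00713943 0.0840046 ]
lane -1 190 top z [0.0332246  0.0393365  0.04266602] x of top -0.08126779244607027 y ext [-0.08569704 -0.00801045]
```

View pics/crop.png

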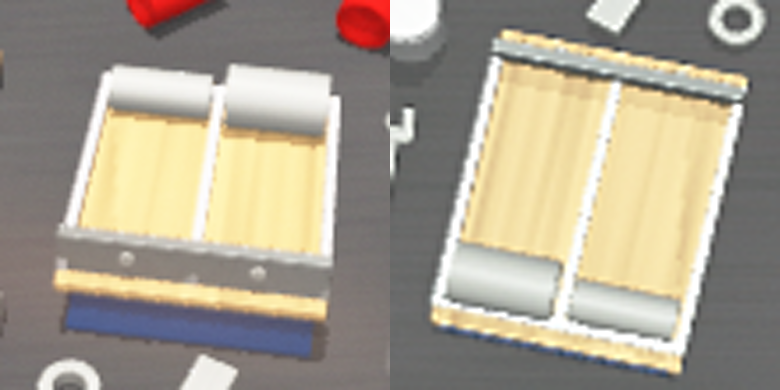

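The crop confirms it. The left-lane sleeve (right in the scene crop, left in the top crop) is thicker: its top is at 50 mm against 36 mm, and it is grey, not red. The ramp is at about (0.611, 0.041) with yaw -12.6°. I'll align the tool with the ramp first.

Call:
step_arm --plan '[0,0,0,0,0,0.91,0,0,0,0,0,0,0.91,0,0,0,0,0,0,0.91,0,0,0,0,0,0,0.91,0,0,0,0,0,0,0.91,0,0,0,0,0,0,0.91,0,0,0,0,0,0.75,0,0,0,0,0,0,0.75,0,0]'

```text
clock: 1.2
position: [0.253, -0.68, 0.2314]
orientation: [[0.964, -0.214, 0.156], [-0.211, -0.977, -0.035], [0.159, 0.001, -0.987]]
wrist_force: [-0.4, 0.7, 0.1]
grip_width: 0.502
finger_force: 0.0
```

```bash
cat > st.py <<'E'
from fit import *
p=[.611,.041,-.2195,.0005]
s=ctrl.sense(); R=Rr(p[2]); T=np.array(s['orientation'])
q=R.T@(np.array(s['position'])-[p[0],p[1],.034+p[3]])
print('t',round(s['clock'],2),'pos',np.round(s['position'],4),'ramp mm',np.round(q*1e3,1),'F ramp',np.round(R.T@s['wrist_force'],2),'grip',s['grip_width'],'ff',s['finger_force'])
E_=R.T@T@np.diag([1,-1,-1]); print('rot err deg (ramp axes)',np.round(np.rad2deg(cv2.Rodrigues(E_)[0].ravel()),2))
E
python3 st.py
```

```text
t 1.2 pos [ 0.253  -0.68    0.2314] ramp mm [-159.2 -781.7  224.6] F ramp [-0.49  0.59  0.22] grip 0.5018118949106705 ff 0.0
rot err deg (ramp axes) [-0.01 -0.17  0.23]
```

Call:
step_arm --plan '[0.25,-0.8,0,0,0,0,0,0.25,-0.8,0,0,0,0,0,0.25,-0.8,0,0,0,0,0,0.25,-0.8,0,0,0,0,0,0.25,-0.8,0,0,0,0,0,0.25,-0.8,0,0,0,0,0,0.25,-0.8,0,0,0,0,0,0.25,-0.8,0,0,0,0,0]'

```text
clock: 2.0
position: [0.4175, -0.3876, 0.2474]
orientation: [[0.964, -0.216, 0.153], [-0.214, -0.976, -0.034], [0.157, 0.0, -0.988]]
wrist_force: [-0.3, 0.3, 0.4]
grip_width: 0.497
finger_force: 0.0
```

Call:
step_arm --plan '[0,-0.8,0,0,0,0,0,0,-0.8,0,0,0,0,0,0,-0.8,0,0,0,0,0,0,-0.8,0,0,0,0,0,0,-0.8,0,0,0,0,0,0,-0.8,0,0,0,0,0,0,-0.8,0,0,0,0,0,0,-0.8,0,0,0,0,0]'

```text
clock: 2.8
position: [0.4863, -0.075, 0.2474]
orientation: [[0.964, -0.216, 0.154], [-0.214, -0.976, -0.034], [0.157, -0.0, -0.988]]
wrist_force: [-0.1, -0.4, -1.2]
grip_width: 0.501
finger_force: 0.0
```

```bash
python3 st.py
```

```text
t 2.8 pos [ 0.4863 -0.075   0.2474] ramp mm [ -61.9 -140.4  225.3] F ramp [-0.24 -0.44 -1.15] grip 0.5009283347340496 ff 0.0
rot err deg (ramp axes) [ 0.02 -0.06  0.08]
```

Call:
step_arm --plan '[0,-0.75,0,0,0,0,0,0,-0.75,0,0,0,0,0,-0.35,-0.75,0,0,0,0,0,-0.35,-0.75,0,0,0,0,0,-0.35,-0.74,0,0,0,0,0,-0.35,0,0.5,0,0,0,0,-0.36,0,0.5,0,0,0,0,0,0,0.5,0,0,0,0]'

```text
clock: 3.6
position: [0.4504, 0.1231, 0.1582]
orientation: [[0.965, -0.213, 0.151], [-0.21, -0.977, -0.033], [0.155, 0.001, -0.988]]
wrist_force: [-0.2, -1.1, -0.3]
grip_width: 0.502
finger_force: 0.0
```

Call:
step_arm --plan '[0,0,0.5,0,0,0,0,0,0,0.5,0,0,0,0,0,0,0,0,0,0,0]'

```text
clock: 3.9
position: [0.4598, 0.1201, 0.1076]
orientation: [[0.965, -0.216, 0.149], [-0.213, -0.976, -0.036], [0.153, 0.003, -0.988]]
wrist_force: [-0.4, -0.1, 0.3]
grip_width: 0.5
finger_force: 0.0
```

```bash
python3 st.py; python3 - <<'E'
from h import *
im,d=ctrl.read_camera('top'); c=cv2.resize(im[150:260,250:360],(550,550),interpolation=2); cv2.imwrite('pics/t1.png',c[...,::-1])
E
```

```text
t 3.9 pos [0.4598 0.1201 0.1076] ramp mm [-151.3   44.3   98. ] F ramp [-0.28 -0.15  0.39] grip 0.5001220736476172 ff 0.0
rot err deg (ramp axes) [-0.16  0.2   0.12]
```

View pics/t1.png

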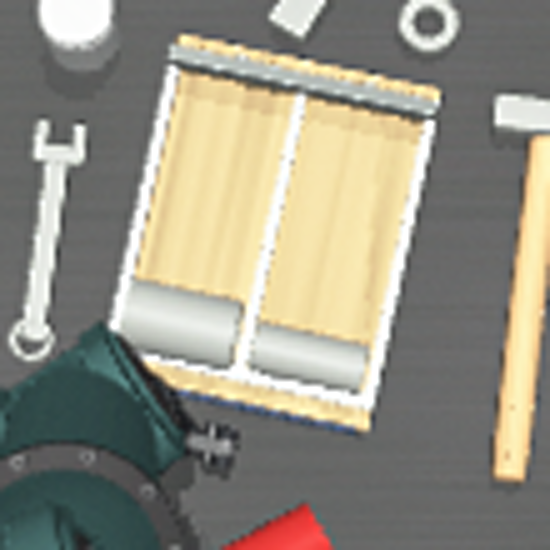

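The crop shows the sleeve still at the foot, at (185,322), and the gripper standing behind the left lane. I'll lower it behind the kerb.

Call:
step_arm --plan '[0,-0.04,0.4,0,0,0,0,0,0,0.4,0,0,0,0,0,0,0.4,0,0,0,0,0,0,0.3,0,0,0,0,0,0,0.2,0,0,0,0,0,0,0,0,0,0,0]'

```text
clock: 4.55
position: [0.4746, 0.1195, 0.0407]
orientation: [[0.965, -0.215, 0.151], [-0.211, -0.977, -0.038], [0.156, 0.005, -0.988]]
wrist_force: [0.6, 0.6, 1.1]
grip_width: 0.503
finger_force: 0.0
```

Call:
step_arm --plan '[0.15,0,0,0,0,0,0,0.15,0,0,0,0,0,0,0.1,0,0,0,0,0,0,0.05,0,0,0,0,0,0,0,0,0,0,0,0,0]'

```text
clock: 5.05
position: [0.4958, 0.1145, 0.044]
orientation: [[0.965, -0.217, 0.15], [-0.213, -0.976, -0.038], [0.155, 0.005, -0.988]]
wrist_force: [0.9, -0.6, -0.5]
grip_width: 0.502
finger_force: 0.0
```

```bash
python3 st.py
```

```text
t 5.05 pos [0.4958 0.1145 0.044 ] ramp mm [-125.4   46.7   29.5] F ramp [ 0.9  -0.36 -0.62] grip 0.5018616561257261 ff 0.0
rot err deg (ramp axes) [-0.27  0.08  0.11]
```

```bash
python3 -c "
from h import *
s=ctrl.sense();print(np.round(s['joint_positions'],3),np.round(s['qvel'],3))"
```

```text
[-0.347  0.619 -0.032  2.299  0.853  0.145 -3.001] [-0.014  0.009  0.002  0.014  0.012 -0.005 -0.014]
```

Call:
step_arm --plan '[0,0,0.1,0,0,0,0,0,0,0,0,0,0,0]'

```text
clock: 5.25
position: [0.4953, 0.1144, 0.0379]
orientation: [[0.965, -0.215, 0.148], [-0.212, -0.976, -0.039], [0.153, 0.007, -0.988]]
wrist_force: [-0.1, -0.9, 0.8]
grip_width: 0.501
finger_force: 0.0
```

```bash
python3 st.py; python3 -c "
from h import *
s=ctrl.sense();print(np.round(s['joint_positions'],3),np.round(s['qvel'],3))"
```

```text
t 5.25 pos [0.4953 0.1144 0.0379] ramp mm [-126.8   46.4   23.5] F ramp [ 0.26 -0.89  0.74] grip 0.500508720349121 ff 0.0
rot err deg (ramp axes) [-0.35  0.2   0.19]
[-0.363  0.633 -0.011  2.301  0.861  0.128 -3.009] [ 0.003 -0.004 -0.007 -0.001 -0.002  0.012  0.003]
```

Call:
step_arm --plan '[0,0,0.1,0,0,0,0,0,0,0.08,0,0,0,0,0,0,0,0,0,0,0]'

```text
clock: 5.55
position: [0.4969, 0.114, 0.0287]
orientation: [[0.965, -0.215, 0.148], [-0.212, -0.977, -0.04], [0.153, 0.007, -0.988]]
wrist_force: [0.3, -0.0, -0.3]
grip_width: 0.501
finger_force: 0.0
```

```bash
python3 st.py; python3 -c "
from h import *
s=ctrl.sense();print(np.round(s['joint_positions'],3))
im,d=ctrl.read_camera('scene'); c=cv2.resize(im[150:270,290:420],(650,600),interpolation=2); cv2.imwrite('pics/s2.png',c[...,::-1])"
```

```text
t 5.55 pos [0.4969 0.114  0.0287] ramp mm [-126.6   46.4   14.2] F ramp [ 0.3   0.04 -0.31] grip 0.5006668042577092 ff 0.0
rot err deg (ramp axes) [-0.37  0.2   0.2 ]
[-0.387  0.653  0.024  2.301  0.877  0.098 -3.026]
```

View pics/s2.png

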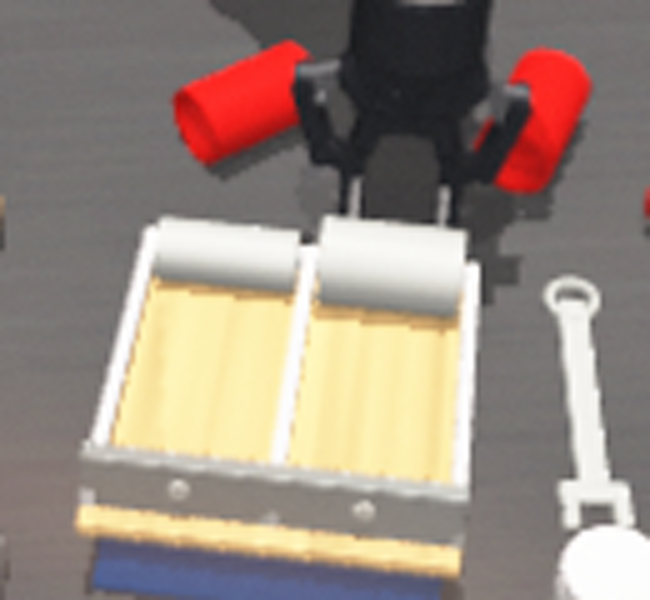

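The fingers stand centred behind the thick sleeve: the pads are at about (350–445, 200) in the crop and the sleeve is at (395,265). I'll start a slow push.

Call:
step_arm --plan '[0.06,0,0,0,0,0,0,0.06,0,0,0,0,0,0,0.06,0,0,0,0,0,0,0.06,0,0,0,0,0,0,0.06,0,0,0,0,0,0,0.06,0,0,0,0,0,0,0.06,0,0,0,0,0,0,0.06,0,0,0,0,0,0]'

```text
clock: 6.4
position: [0.5199, 0.1086, 0.0331]
orientation: [[0.965, -0.216, 0.148], [-0.213, -0.976, -0.039], [0.153, 0.006, -0.988]]
wrist_force: [-2.4, 0.3, 1.8]
grip_width: 0.5
finger_force: 1.4
```

```bash
python3 st.py; python3 -c "
from h import *
s=ctrl.sense();print(np.round(s['joint_positions'],3))"
```

```text
t 6.4 pos [0.5199 0.1086 0.0331] ramp mm [-102.5   46.1   14.8] F ramp [-2.11 -0.24  2.15] grip 0.4996317973519172 ff 1.4039233792573214
rot err deg (ramp axes) [-0.35  0.2   0.14]
[-0.292  0.652 -0.067  2.252  0.857  0.169 -2.973]
```

Call:
step_arm --plan '[0.08,0,0,0,0,0,0,0.08,0,0,0,0,0,0,0.08,0,0,0,0,0,0,0.08,0,0,0,0,0,0,0.08,0,0,0,0,0,0,0.08,0,0,0,0,0,0,0.08,0,0,0,0,0,0,0.08,0,0,0,0,0,0]'

```text
clock: 7.2
position: [0.5516, 0.102, 0.0382]
orientation: [[0.965, -0.216, 0.149], [-0.213, -0.976, -0.039], [0.154, 0.006, -0.988]]
wrist_force: [-2.8, -0.2, 2.2]
grip_width: 0.497
finger_force: 1.4
```

```bash
python3 st.py; python3 -c "
from h import *
s=ctrl.sense();print(np.round(s['joint_positions'],3))
im,d=ctrl.read_camera('scene'); c=cv2.resize(im[150:270,290:420],(650,600),interpolation=2); cv2.imwrite('pics/s3.png',c[...,::-1])"
```

```text
t 7.2 pos [0.5516 0.102  0.0382] ramp mm [-69.8  46.6  14.8] F ramp [-2.35 -0.83  2.57] grip 0.4973361944583828 ff 1.4401776529848576
rot err deg (ramp axes) [-0.31  0.15  0.15]
[-0.192  0.661 -0.16   2.184  0.822  0.248 -2.894]
```

View pics/s3.png

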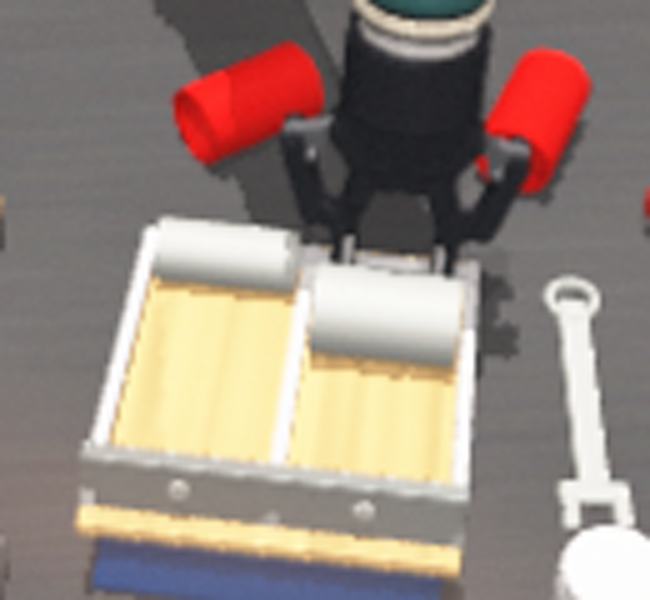

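The sleeve, at (385,310), is rolling up square with the fingers behind it, and the thin sleeve at (225,255) hasn't moved. I'll keep pushing.

Call:
step_arm --plan '[0.1,0,0,0,0,0,0,0.1,0,0,0,0,0,0,0.1,0,0,0,0,0,0,0.1,0,0,0,0,0,0,0.1,0,0,0,0,0,0,0.1,0,0,0,0,0,0,0.1,0,0,0,0,0,0,0.1,0,0,0,0,0,0]'

```text
clock: 8.05
position: [0.5903, 0.0935, 0.0443]
orientation: [[0.965, -0.216, 0.149], [-0.213, -0.976, -0.039], [0.154, 0.006, -0.988]]
wrist_force: [-3.1, 0.4, 1.9]
grip_width: 0.5
finger_force: 1.5
```

Call:
step_arm --plan '[0.1,0,0,0,0,0,0,0.1,0,0,0,0,0,0,0.1,0,0,0,0,0,0,0.1,0,0,0,0,0,0,0.1,0,0,0,0,0,0,0.1,0,0,0,0,0,0,0.08,0,0,0,0,0,0,0.08,0,0,0,0,0,0]'

```text
clock: 8.85
position: [0.6269, 0.0854, 0.0502]
orientation: [[0.965, -0.216, 0.149], [-0.213, -0.976, -0.039], [0.154, 0.006, -0.988]]
wrist_force: [-2.8, 0.9, 1.6]
grip_width: 0.5
finger_force: 1.5
```

```bash
python3 st.py; python3 -c "
from h import *
s=ctrl.sense();print(np.round(s['joint_positions'],3))"
```

```text
t 8.85 pos [0.6269 0.0854 0.0502] ramp mm [ 8.2 46.8 14.6] F ramp [-2.6   0.23  2.04] grip 0.5004230994826722 ff 1.471100701019168
rot err deg (ramp axes) [-0.31  0.15  0.14]
[-0.029  0.7   -0.302  2.019  0.739  0.403 -2.717]
```

Call:
step_arm --plan '[0.07,0,0,0,0,0,0,0.07,0,0,0,0,0,0,0.07,0,0,0,0,0,0,0.07,0,0,0,0,0,0,0.06,0,0,0,0,0,0,0.05,0,0,0,0,0,0,0.04,0,0,0,0,0,0]'

```text
clock: 9.55
position: [0.6476, 0.0809, 0.0535]
orientation: [[0.965, -0.216, 0.149], [-0.213, -0.976, -0.039], [0.154, 0.006, -0.988]]
wrist_force: [-2.8, 1.1, 0.9]
grip_width: 0.496
finger_force: 1.4
```

Call:
step_arm --plan '[0.03,0,0,0,0,0,0,0.03,0,0,0,0,0,0,0.03,0,0,0,0,0,0]'

```text
clock: 9.85
position: [0.6515, 0.0799, 0.0541]
orientation: [[0.965, -0.216, 0.149], [-0.212, -0.976, -0.039], [0.154, 0.006, -0.988]]
wrist_force: [-3.2, 0.6, 1.0]
grip_width: 0.5
finger_force: 1.4
```

```bash
python3 st.py
```

```text
t 9.85 pos [0.6515 0.0799 0.0541] ramp mm [33.8 46.8 14.5] F ramp [-3.04 -0.09  1.48] grip 0.5002102728041 ff 1.4374923426657915
rot err deg (ramp axes) [-0.32  0.17  0.16]
```

Call:
step_arm --plan '[0.03,0,0,0,0,0,0,0.03,0,0,0,0,0,0,0.03,0,0,0,0,0,0]'

```text
clock: 10.15
position: [0.6561, 0.079, 0.0548]
orientation: [[0.965, -0.216, 0.149], [-0.213, -0.976, -0.039], [0.154, 0.006, -0.988]]
wrist_force: [-2.9, 0.6, 2.7]
grip_width: 0.5
finger_force: 1.4
```

Call:
step_arm --plan '[0.02,0,0,0,0,0,0,0.02,0,0,0,0,0,0,0,0,0,0,0,0,0]'

```text
clock: 10.45
position: [0.6583, 0.0785, 0.0552]
orientation: [[0.965, -0.216, 0.149], [-0.213, -0.976, -0.039], [0.154, 0.006, -0.988]]
wrist_force: [-2.6, 0.3, 1.8]
grip_width: 0.5
finger_force: 1.1
```

Call:
step_arm --plan '[0.03,0,0,0,0,0,0,0.03,0,0,0,0,0,0]'

```text
clock: 10.65
position: [0.6595, 0.0782, 0.0553]
orientation: [[0.965, -0.216, 0.147], [-0.213, -0.976, -0.039], [0.152, 0.007, -0.988]]
wrist_force: [-7.1, 1.5, 4.7]
grip_width: 0.501
finger_force: 3.4
```

Call:
step_arm --plan '[0.03,0,0,0,0,0,0,0,0,0,0,0,0,0]'

```text
clock: 10.85
position: [0.6595, 0.0782, 0.0552]
orientation: [[0.966, -0.216, 0.144], [-0.212, -0.976, -0.039], [0.15, 0.007, -0.989]]
wrist_force: [-7.8, 1.3, 3.8]
grip_width: 0.499
finger_force: 3.6
```

```bash
python3 st.py; python3 -c "
from h import *
o=[]
for n in ['scene','top']:
    im,d=ctrl.read_camera(n); o.append(cv2.resize(im[170:260,300:400] if n=='scene' else im[145:235,255:355],(390,351),interpolation=2)); np.savez(f'/tmp/{n}1',im=im,d=d)
cv2.imwrite('pics/s4.png',np.hstack(o)[...,::-1])"
```

```text
t 10.85 pos [0.6595 0.0782 0.0552] ramp mm [42.  46.9 14.3] F ramp [-7.17 -0.47  4.98] grip 0.4994117116147673 ff 3.616337478160858
rot err deg (ramp axes) [-0.39  0.4   0.18]
```

View pics/s4.png

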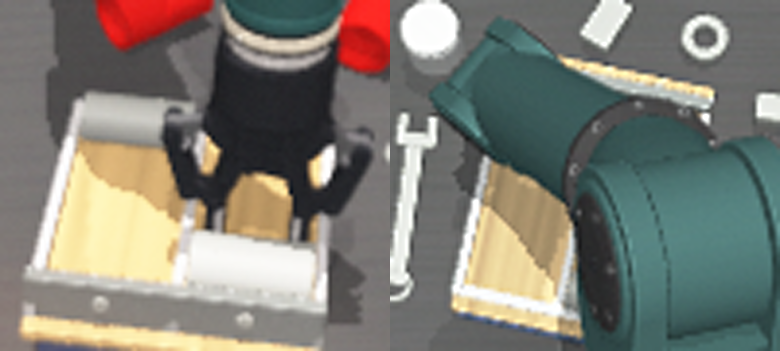

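The sleeve is up against the stop at (250,262) in the left crop. The force rose to 7 N and the tool stopped advancing. I'll check its seating once in depth.

```bash
python3 - <<'E'
from fit import *
z=np.load('/tmp/scene1.npz'); P=cloud('scene',z['d'].astype(float)).reshape(-1,3)
q=(P-[.6085,.041,.0342])@Rr(-.2195)
for a,b in ((.01,.03),(.03,.06),(.06,.083)):
    m=(q[:,1]>a)&(q[:,1]<b)&(q[:,0]>.055)&(q[:,0]<.098)&(q[:,2]>.036)&(q[:,2]<.056)
    r=q[m]; A=np.c_[2*r[:,0],np.ones(len(r))]; 
    from scipy.optimize import least_squares
    f=least_squares(lambda c:np.hypot(r[:,0]-c[0],r[:,2]-c[1])-.025,[.075,.025],loss='soft_l1',f_scale=.001); print(m.sum(),f.x*1e3)
E
```

```text
84 [78.19454488 24.72612714]
117 [79.22780543 24.1463454 ]
102 [77.48927422 24.81683555]
```

Call:
step_arm --plan '[0,0,0,0,0,0,0,0,0,0,0,0,0,0]'

```text
clock: 11.15
position: [0.6595, 0.0781, 0.0552]
orientation: [[0.966, -0.216, 0.145], [-0.212, -0.976, -0.039], [0.15, 0.007, -0.989]]
wrist_force: [-7.8, 2.7, 3.6]
grip_width: 0.5
finger_force: 3.6
```

The sleeve is home within calibration error, on the deck (z ≈ 25 mm), square, and held with a steady force.

```bash
python3 -c "
from cell import ctrl
print(ctrl.hand_in())"
```

```text
the job is handed in; nothing more can be done
None
```

I pushed the thick sleeve up the left lane and handed the job in with the fingers still holding it square against the stop at about 7 N; hand-in returned no verdict.

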